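Shelve the sample cartons in a snug row

ROBOT

A 6-joint arm with a two-finger parallel gripper is mounted at the origin on a cart in front of the work surface, level with it; the furniture and walls round the work are solid. World frame = base frame: x ahead of the robot, y to its left, z up, the work surface at z = 0. Lengths are in m, angles in rad, forces in N, time in s.
With the tool pointing down it reaches from about 0.375 to 0.925 m from the base axis. Payload 5.7 kg.
Tool frame: the origin (TCP) lies midway between the tips of the shut fingers; the grasp point (between the pads) lies 19 mm behind it; z points along the fingers, y is the line along which they close (so a half turn about z gives the same grasp; the last joint's range is limited). The gripper opens to 88 mm and grips with 3 to 60 N. Pads are 20 mm wide; open, the fingers measure 115 mm over their backs; the gripper's body (75 mm by 178 mm) begins 61 mm behind the grasp point.
Start: joints at [-1.305, 0.359, 1.51, -0, 1.272, -0.115], TCP at [0.223, -0.557, 0.223] pointing down, gripper open.
Joint ranges: [-2.97, 2.97], [-1.01, 2.36], [0.21, 2.38], [-0.96, 4.11], [0.2, 2.71], [-2.98, 2.98]. Speed limits (rad/s): [2.39, 2.39, 3.14, 3.14, 3.14, 3.14].

INTERFACE

Orientations are given as a unit quaternion [x, y, z, w].
In Python, from bench import move_ptp, servo_line, goto_joints, move_gripper, sleep, inverse_kinematics, capture, PlanningError, close_job, spot_in, silhouettes, current_clock, current_joint_pos, current_qvel, current_joint_torque, current_position, current_orientation, current_force, current_torque, current_finger_gap, current_grip_force gives the robot as it stands. Calls block until the motion is done:
- move_ptp(position, orientation): joint-space move of the TCP to a pose.
- servo_line(position, orientation=None, rate=0.15, contact_N=None): straight line of the TCP; orientation=None keeps the orientation; rate is the mean speed in m/s. With contact_N (N) it stops when the force on the tool has changed by that much, and returns True; else False.
- goto_joints(angles): joint-space move.
- move_gripper(opening): finger opening in m; the grip force is fixed at half the most; returns when the fingers have stopped.
- sleep(seconds).
- inverse_kinematics(position, orientation): joint angles nearest the present ones, or None.
- capture(name): name is "scene" or "top" or "wrist"; returns a dict with "image" (420x560x3 uint8, blue, green, red), "range_z" (420x560 float32, m along the optical axis (not along the pixel's ray), 0 where there is no reading), "intrinsics" (3x3 intrinsics, pixels), "R" (3x3) and "t" (3): a world point X has camera coordinates R X + t. Camera axes: x right, y down, z forward; pixel columns grow to the right and rows downward; lengths in m; the calibration is good to about 2 mm. A picture is of the moment at which its call begins.
A pose or a line that the arm cannot do raises PlanningError and nothing moves.
- close_job(): hands the job in; it is judged then, once.
Trained networks look in the newest picture that a camera, given by its name, has taken for a name from the list of things; names that differ only in an ending like _2 or _b are one class to them, and where a whole thing is asked for, a point or a joint stands for the part that bears it (a point fixed in the world has none). Each returns a list of dicts, best first, with "conf" (0 to 1); they miss things now and then, are a little off and sometimes report something else, mostly with a low value. They report only what shows in the picture. A call takes as long as a camera call. They do not tell look-alikes from the thing itself.
- spot_in(camera, query): "xy" ([column, row] in pixels, amid what is visible of it).
- silhouettes(camera, query): "region" (420x560 bool, what is visible of it) and "xy" ([column, row] in pixels, amid what is visible of it).
Readings, each from a call of its own:
- current_clock(): time.
- current_joint_pos(): joint angles.
- current_qvel(): joint speeds.
- current_joint_torque(): joint torques, N m.
- current_position(): TCP position.
- current_orientation(): TCP orientation.
- current_force(): force on the tool from outside, world axes, zero at the start.
- current_torque(): the same for the moment, N m.
- current_finger_gap(): finger opening in m.
- current_grip_force(): force on a finger pad.
Only numpy, scipy, OpenCV 4.12 (cv2) and the standard library are available. Lean on these libraries where they do the work, as an engineer would, in place of code of your own. Each camera call takes 0.05 s, during which the arm holds its last target. There are 200 camera calls.

TASK

Put the two loose sample cartons into the low rack beside the one already standing there, so that all three stand upright side by side in a neat, close row, lengthways front to back, with their far ends against the rack's rear wall. Then slide the rack's bookend along and press it gently until the row is felt to be snug between the bookend and the right-hand cheek with no gaps, without crushing the cartons and without knocking the weights or the tape roll about.

Things in the scene. Friction and masses are not known exactly. Their poses are not given: they have to be found in the camera images.
- rack: Low grey sheet-metal rack fixed to the bench, open in front and at its left end. Origin on the bench; x points to the rear wall, y along the row to the left, z up. Board top at z = 12 mm, x = -65 to +45, y = -160 to +170 mm. Rear wall's inner face at x = +45 mm: a carton touching it has its centre at x = 0.
- row_start (a point): Corner on the board where the row begins: right-hand cheek's inner face (rack y = -145 mm) meets the rear wall's inner face (rack x = +45 mm). The cheek is an upright plate 145 mm tall.
- overhang_edge (a point): Middle of the lower front edge of the top board that overhangs the row: rack x = -16 mm, 142 mm over the bench, 130 mm over the carton board, 6 mm thick, along the whole row. The tool must lean back towards the robot by 25 to 45 degrees to set cartons in.
- bookend (a joint): Travel of the bookend in m: 0 at the rack's left end, growing as it slides to the right (rack -y) towards the cheek, at most 0.13. It slides with about 2 N of friction and stays where left. Its row-side face is at rack y = 0.145 m minus this value; with three cartons in a tight row it stands at 0.110.
- bookend_face (a point): Point on the bookend's outer (left, +y) face, where it can be pushed to the right: 35 mm in front of the rack origin, 28 mm above the board. The bookend is an upright bright steel plate, 5 mm thick, 100 mm deep (rack x = -60 to +40 mm), its top 56 mm above the board.
- carton_a: White cardboard sample carton with a small red label, 60 x 90 x 45 mm, about 0.12 kg, closed and solid. Origin: centre of its underside; own x along the 60 mm width, y along the 90 mm length, z up. This one already stands on the rack's board near the right-hand cheek, lengthways front to back, loosely placed.
- carton_b: White cardboard sample carton with a small red label, 60 x 90 x 45 mm, about 0.12 kg, closed and solid. Origin: centre of its underside; own x along the 60 mm width, y along the 90 mm length, z up. Starts loose on the bench in front of the rack.
- carton_c: White cardboard sample carton with a small red label, 60 x 90 x 45 mm, about 0.12 kg, closed and solid. Origin: centre of its underside; own x along the 60 mm width, y along the 90 mm length, z up. Starts loose on the bench in front of the rack.
- weight_large: Bystander: knobbed check weight, 33 mm across, 42 mm tall, on the bench. Origin: centre of its underside, z up. Leave alone.
- weight_small: Bystander: knobbed check weight, 27 mm across, 35 mm tall, on the bench between the two loose cartons. Origin: centre of its underside, z up. Leave alone.
- tape: Bystander: roll of tape lying flat on the bench, 98 mm across, 18 mm high. Origin: centre of its underside. Leave alone.
There are look-alikes about, which are no part of the job. What is shaped like the carton_c but purple is not meant.

How it is judged:
By the outcome, as a careful person would: the job done as asked, in the order asked, and still so for the second after the job is handed in, with the robot touching nothing.
It also fails if it takes over 54 s, if anything falls off the work surface, if the arm or the gripper's body presses on something with over 40 N, if the wrist force passes 120 N, or if a joint passes its speed limit or range.

## Working session

There is one attempt and no reset: what is moved stays moved. The work goes in short steps, each a Python script; the robot and the scene stay as the last script left them, time stands still between calls to the robot, and variables do not carry over. Pictures are saved under pics/ and viewed, at most 10 in all, crops included, and the job is handed in when it is done.

```bash
mkdir -p pics; ls
cat > h.py <<'E'
from bench import *
import numpy as np, cv2
def world(c,mask):
    v,u=np.nonzero(mask&(c["range_z"]>0)); z=c["range_z"][v,u]
    K=np.array(c["intrinsics"]); p=np.linalg.inv(K)@np.vstack([u,v,np.ones_like(u)])*z
    return (np.array(c["R"]).T@(p-np.array(c["t"])[:,None])).T
E
python3 - <<'E'
from h import *
print(current_clock())
for n in ["scene","top"]:
    c=capture(n); cv2.imwrite(f"pics/{n}0.png",c["image"])
    print(n,"cam at",-np.array(c["R"]).T@c["t"])
    for q in ["carton_b","rack","bookend","weight_small","weight_large","tape"]:
        for d in silhouettes(n,q):
            w=world(c,d["region"])
            col=c["image"][d["region"]].mean(0).astype(int)
            print(q,round(d["conf"],2),np.round(d["xy"]),col,len(w),np.round(np.percentile(w,[2,50,98],axis=0),3).tolist() if len(w) else 0)
E
```

```text
pics
0.0
scene cam at [-0.29559599  0.40887588  0.70337978]
carton_b 0.92 [240. 224.] [139 147 150] 860 [[0.633, -0.004, 0.015], [0.657, 0.035, 0.051], [0.721, 0.061, 0.058]]
carton_b 0.78 [168. 306.] [186 190 191] 1445 [[0.426, 0.236, 0.001], [0.452, 0.272, 0.042], [0.514, 0.304, 0.046]]
carton_b 0.55 [275. 269.] [185 189 191] 994 [[0.445, -0.022, 0.002], [0.474, 0.015, 0.042], [0.535, 0.039, 0.046]]
rack 0.81 [190. 230.] [120 125 121] 9341 [[0.601, -0.017, 0.006], [0.692, 0.161, 0.055], [0.735, 0.303, 0.148]]
bookend 0.9 [154. 254.] [104 107 105] 326 [[0.599, 0.247, 0.009], [0.637, 0.26, 0.037], [0.695, 0.273, 0.067]]
weight_small 0.69 [248. 304.] [165 167 168] 143 [[0.418, 0.099, 0.001], [0.425, 0.111, 0.02], [0.438, 0.121, 0.033]]
tape 0.79 [421. 246.] [114 159 176] 374 [[0.387, -0.43, -0.001], [0.434, -0.405, 0.015], [0.461, -0.338, 0.018]]
top cam at [ 0.48503529 -0.02579446  1.36124031]
carton_b 0.77 [262. 180.] [209 209 210] 404 [[0.639, -0.006, 0.027], [0.66, 0.021, 0.057], [0.685, 0.051, 0.063]]
carton_b 0.62 [264. 241.] [240 238 237] 699 [[0.455, -0.027, 0.04], [0.496, 0.0
[... 241 characters left out ...]
.732, 0.293, 0.153]]
rack 0.41 [231. 262.] [222 218 216] 70 [[0.427, 0.093, 0.018], [0.438, 0.105, 0.024], [0.449, 0.117, 0.038]]
bookend 0.43 [176. 198.] [106 106 104] 104 [[0.603, 0.25, 0.017], [0.628, 0.254, 0.054], [0.657, 0.257, 0.071]]
weight_small 0.53 [228. 264.] [219 215 212] 84 [[0.424, 0.093, 0.012], [0.437, 0.105, 0.024], [0.449, 0.117, 0.038]]
weight_large 0.66 [362. 267.] [193 221 221] 120 [[0.396, -0.261, 0.007], [0.411, -0.245, 0.03], [0.424, -0.232, 0.044]]
tape 0.82 [398. 265.] [147 196 205] 639 [[0.376, -0.429, -0.0], [0.422, -0.383, 0.018], [0.47, -0.338, 0.024]]
tape 0.27 [264. 242.] [235 232 231] 773 [[0.452, -0.027, 0.002], [0.495, 0.003, 0.045], [0.539, 0.036, 0.051]]
```

View pics/scene0.png

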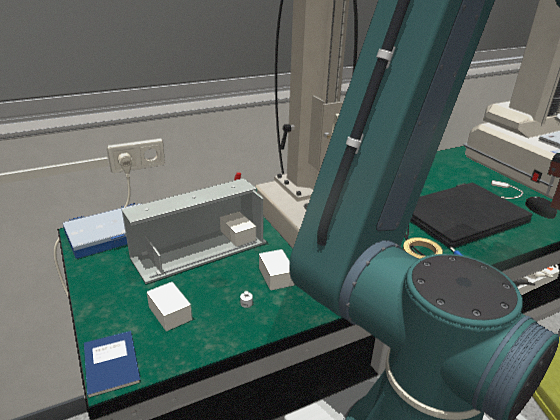

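View pics/top0.png

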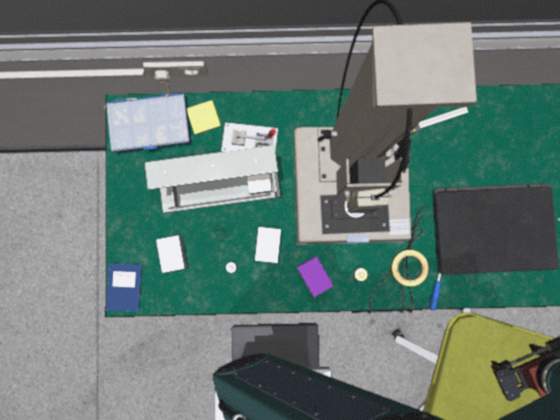

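Run:
```python
from h import *
c=capture("top")
H,W=c["range_z"].shape
P=world(c,np.ones((H,W),bool))
def rect(m,name):
    p=P[m]; r=cv2.minAreaRect((p[:,:2]*1000).astype(np.float32)); b=cv2.boxPoints(r)
    print(name,len(p),np.round(r[0],1),np.round(r[1],1),round(r[2],1),"z",np.round(np.median(p[:,2]),4))
z=P[:,2];x=P[:,0];y=P[:,1]
rect((z>.036)&(abs(x-.495)<.07)&(abs(y-.003)<.06),"near carton")
rect((z>.036)&(z<.06)&(abs(x-.47)<.08)&(abs(y-.27)<.06),"left carton")
rect((z>.13)&(z<.17)&(x>.55)&(x<.8),"top board+cheek")
q=(z>.13)&(z<.17)&(x>.55)&(x<.8)
# front edge of top board: min x per y bin
for y0 in np.arange(-.07,.34,.03):
    m=q&(abs(y-y0)<.006)
    if m.any(): print(round(y0,3),np.round([x[m].min(),x[m].max(),np.median(z[m])],4))
m=(z>.004)&(z<.02)&(x>.55)&(x<.68)&(y>-.1)&(y<.35)
rect(m,"board")
for y0 in np.arange(.05,.30,.03):
    k=m&(abs(y-y0)<.006)
    if k.any(): print("b",round(y0,3),np.round([x[k].min(),x[k].max(),np.median(z[k])],4))
m=(z>.045)&(z<.064)&(x>.6)&(x<.68)&(abs(y-.02)<.06)
rect(m,"carton a")
m=(z>.05)&(z<.08)&(x>.58)&(x<.72)&(abs(y-.255)<.03); rect(m,"bookend top")
m=(z>.06)&(x>.58)&(x<.72)&(y<-.03)&(y>-.08); rect(m,"cheek"); 
s=capture("scene");S=world(s,np.ones((H,W),bool));P=S;z=P[:,2];x=P[:,0];y=P[:,1]
rect((z>.036)&(z<.06)&(abs(x-.495)<.07)&(abs(y-.003)<.06),"S near carton")
rect((z>.036)&(z<.06)&(abs(x-.47)<.08)&(abs(y-.27)<.06),"S left carton")
rect((z>.048)&(z<.066)&(x>.6)&(x<.68)&(abs(y-.03)<.05),"S carton a")
rect((z>.03)&(z<.09)&(x>.58)&(x<.69)&(abs(y-.26)<.03),"S bookend")
m=(z>.005)&(z<.02)&(x>.55)&(x<.8)&(y>.08)&(y<.24); rect(m,"S board")
m=(z>.02)&(z<.10)&(x>.68)&(x<.8)&(y>.08)&(y<.24)
for y0 in np.arange(.08,.24,.03):
    k=m&(abs(y-y0)<.01)
    if k.any(): print("rear",round(y0,3),np.round(np.median(x[k]),4),k.sum())
```

```text
near carton 734 [495.4   3.4] [59.9 89.8] 82.9 z 0.0456
left carton 759 [477.2 267.5] [90.1 62. ] 9.1 z 0.0453
top board+cheek 3801 [691.4 -10. ] [626.  194.3] 81.0 z 0.1484
-0.01 [0.6583 0.7874 0.1483]
0.02 [0.6733 0.7431 0.1479]
0.05 [0.6693 0.7387 0.1483]
0.08 [0.6654 0.7348 0.1485]
0.11 [0.6625 0.7323 0.1486]
0.14 [0.6594 0.7282 0.1485]
0.17 [0.6564 0.7254 0.1485]
0.2 [0.6524 0.722  0.1483]
0.23 [0.6491 0.717  0.1484]
0.26 [0.6458 0.7157 0.1481]
0.29 [0.6423 0.7107 0.1484]
board 3533 [615.  136.9] [425.8 129.9] 90.0 z 0.0106
b 0.05 [0.5522 0.6441 0.0066]
b 0.08 [0.5504 0.679  0.0114]
b 0.11 [0.551  0.6796 0.0125]
b 0.14 [0.5518 0.678  0.0111]
b 0.17 [0.5524 0.6757 0.0119]
b 0.2 [0.5503 0.6733 0.0118]
b 0.23 [0.5511 0.6689 0.0124]
b 0.26 [0.5544 0.6662 0.0086]
b 0.29 [0.5524 0.6618 0.011 ]
carton a 343 [660.6  19.5] [42.6 67.8] 6.2 z 0.0577
bookend top 67 [629.9 255.3] [55.2  6.5] 6.8 z 0.0657
cheek 107 [649.8 -77.8] [139.6   4.1] 0.2 z 0.0839
S near carton 610 [491.5   4.8] [62.6 95.7] 83.2 z 0.0431
S left carton 914 [473.4 269.2] [93.9 61.1] 9.9 z 0.0432
S carton a 332 [651.8  18.8] [77.7 55.2] 89.4 z 0.0549
S bookend 190 [643.9 259.7] [92.8  6. ] 6.7 z 0.0532
S board 1859 [661.2 159.9] [118.  172.1] 6.4 z 0.0104
rear 0.08 0.7243 88
rear 0.11 0.7218 190
rear 0.14 0.7182 190
rear 0.17 0.7152 200
rear 0.2 0.7116 203
rear 0.23 0.7083 215
```

The scene view shows the rack at (190,230), carton_a inside it at (240,230), loose cartons at (168,305) and (275,268), and the small weight at (247,299). The top view agrees and shows the purple look-alike at (314,277). Next I'll fit the rack frame and move to a pre-grasp pose with the wrist camera looking in.

```bash
cat >> h.py <<'E'
from scipy.spatial.transform import Rotation as Rn
def tool(yaw,lean,flip=0):
    z=np.array([np.sin(lean)*np.cos(yaw),np.sin(lean)*np.sin(yaw),-np.cos(lean)])
    y=np.array([-np.sin(yaw),np.cos(yaw),0])*(-1 if flip else 1)
    R=np.column_stack([np.cross(y,z),y,z]); return Rn.from_matrix(R).as_quat(),z
LEAN=np.radians(38)
E
cat > fit.py <<'E'
from h import *
def show(name):
    c=capture(name); P=world(c,np.ones(c["range_z"].shape,bool)); return c,P
E
python3 - <<'E'
from fit import *
c,P=show("top"); x,y,z=P.T
q=(abs(z-.148)<.006)&(x>.6)&(x<.8)&(y>-.0)&(y<.33)
fr=[];rr=[]
for y0 in np.arange(.01,.29,.01):
    k=q&(abs(y-y0)<.004)&(x<.76); fr.append((y0,x[k].min())); rr.append((y0,x[k].max()))
f=np.polyfit(*np.array(fr).T,1);r=np.polyfit(*np.array(rr).T,1);print("front",f,"rear",r)
th=-np.arctan((f[0]+r[0])/2);print("yaw",np.degrees(th))
ex=np.array([np.cos(th),np.sin(th),0]);ey=np.array([-np.sin(th),np.cos(th),0])
u=P@ex;v=P@ey
m=(abs(z-.148)<.006)&(x>.6)&(x<.75)&(y<.34)&(y>-.1);print("topboard u",np.percentile(u[m],[1,99]),"v",np.percentile(v[m],[.3,1,99,99.7]))
m=(abs(z-.0655)<.006)&(x>.58)&(x<.72)&(abs(y-.255)<.03);print("bookend v",np.percentile(v[m],[5,50,95]))
uf=np.median(u[(abs(z-.148)<.006)&(x>.6)&(x<.75)&(y>.02)&(y<.3)]);print(uf)
m=(abs(z-.012)<.004)&(x<.66)&(y>.08)&(y<.23)&(u>.6);print("board front u",np.percentile(u[m],[.5,2,5]))
m=(abs(z-.057)<.005)&(x>.6)&(x<.7)&(abs(y-.02)<.06);print("a u",np.percentile(u[m],[1,3,97]),"v",np.percentile(v[m],[2,5,50,95,98]))
m=(z>.08)&(x>.58)&(x<.67)&(y<-.02)&(y>-.08);print("cheek",np.percentile(u[m],[2,98]),np.percentile(v[m],[2,50,98]))
print("a world"); 
Q,zt=tool(np.radians(-7.1),LEAN)
p=np.array([.4954-.012,.0034,.026])+zt*.019
for fl in(0,1):
    for yw in(-7.1,6.6,9):
        Qf,_=tool(np.radians(yw),LEAN,fl); print(fl,yw,inverse_kinematics(p+[0,0,.1],Qf))
E
```

```text
front [-0.11219802  0.67550499] rear [-0.11216055  0.7434051 ]
yaw 6.400640035848318
topboard u [0.6672197  0.73857188] v [-0.10199264 -0.09957506  0.22294603  0.22545001]
bookend v [0.18090323 0.18249142 0.18545543]
0.7048945290408223
board front u [0.61022665 0.62197831 0.62385363]
a u [0.63798361 0.63870916 0.68292728] v [-0.07889201 -0.07725264 -0.04995113 -0.02366631 -0.02184809]
cheek [0.57012459 0.65615093] [-0.15210725 -0.14632467 -0.09171681]
a world
0 -7.1 None
0 6.6 None
0 9 None
1 -7.1 None
1 6.6 None
1 9 None
```

Run:
```python
from fit import *
th=np.radians(6.4)
ex=np.array([np.cos(th),np.sin(th),0]);ey=np.array([-np.sin(th),np.cos(th),0])
c,P=show("scene"); z=P[:,2];u=P@ex-.687;v=P@ey-.057
m=(z>.075)&(z<.13)&(abs(u-.0)<.04)&(v<-.11)&(v>-.18);print("cheek inner rack y",m.sum(),np.percentile(v[m],[5,50,95]))
m=(z>.03)&(z<.12)&(abs(u-.045)<.015)&(v>-.05)&(v<.1);print("rear wall rack x",np.percentile(u[m],[5,50,95]))
m=(z>.02)&(z<.052)&(u>-.055)&(u<.04)&(v>-.09)&(v<-.06);print("a left face",m.sum(),np.percentile(v[m],[5,50,95]),"slope",np.polyfit(u[m],v[m],1))
m=(z>.02)&(z<.06)&(u>-.05)&(u<.04)&(v>.09)&(v<.16);print("bookend outer",np.percentile(v[m],[5,50,95]))
print(current_position(),current_orientation())
def org(a,b,zz): return np.array([0,0,zz])+(.687+a)*ex+(.057+b)*ey
T={"b":((.4954,.0034,0),-7.1),"c":((.4772,.2675,0),9.1),"slot":(org(0,-.02,.012),6.4),"slot2":(org(0,.065,.012),6.4),"pre":(org(-.14,.0,.02),6.4)}
for k,(o,yw) in T.items():
  for L in(20,25,30,35,40,45):
    s=""
    for fl in(0,1):
      Q,zt=tool(np.radians(yw),np.radians(L),fl)
      d=np.array([np.cos(np.radians(yw)),np.sin(np.radians(yw)),0])
      for h in(0,.03,.06,.1):
        j=inverse_kinematics(np.array(o)-.012*d+zt*.019+[0,0,.027+h],Q); s+=" -" if j is None else " %.1f"%j[5]
      s+=" |"
    print(k,L,s)
```

```text
cheek inner rack y 236 [-0.14541192 -0.14358978 -0.14090179]
rear wall rack x [0.03946211 0.04249576 0.04547287]
a left face 215 [-0.08702495 -0.07604376 -0.07426853] slope [ 0.07681393 -0.07606565]
bookend outer [0.10523963 0.13081028 0.14656838]
[ 0.22295661 -0.55699206  0.22263122] [ 9.81929155e-01  1.89248863e-01 -6.39597414e-06 -4.87739568e-05]
b 20  - - -1.6 -1.6 | - - 1.5 1.5 |
b 25  - - - -1.6 | - - - 1.5 |
b 30  - 1.6 - - | - -1.5 - - |
b 35  - - - - | - - - - |
b 40  - - - - | - - - - |
b 45  - - - - | - - - - |
c 20  -0.8 -0.9 -1.0 -1.1 | 2.3 2.2 2.1 2.1 |
c 25  - - -0.7 -0.9 | - - 2.4 2.2 |
c 30  1.0 - - -0.5 | -2.1 - - 2.6 |
c 35  1.3 1.1 - - | -1.8 -2.0 - - |
c 40  1.5 1.4 1.2 - | -1.7 -1.8 -1.9 - |
c 45  - - 1.4 1.2 | - - -1.7 -1.9 |
slot 20  -1.7 -1.7 -1.7 -1.7 | 1.5 1.5 1.5 1.5 |
slot 25  -1.7 -1.7 -1.7 -1.7 | 1.4 1.4 1.4 1.5 |
slot 30  - - -1.8 -1.7 | - - 1.4 1.4 |
slot 35  - - - - | - - - - |
slot 40  1.7 1.7 - - | -1.5 -1.4 - - |
slot 45  1.6 1.6 1.7 1.8 | -1.5 -1.5 -1.5 -1.4 |
slot2 20  -1.4 -1.4 -1.4 -1.4 | 1.7 1.7 1.7 1.7 |
slot2 25  -1.3 -1.4 -1.4 -1.4 | 1.8 1.8 1.8 1.7 |
slot2 30  - - -1.3 -1.3 | - - 1.9 1.8 |
slot2 35  - - - - | - - - - |
slot2 40  1.4 - - - | -1.8 - - - |
slot2 45  1.5 1.4 1.4 - | -1.7 -1.7 -1.8 - |
pre 20  -1.6 -1.6 -1.6 -1.6 | 1.5 1.5 1.5 1.5 |
pre 25  - - -1.7 -1.6 | - - 1.5 1.5 |
pre 30  - - - -1.7 | - - - 1.5 |
pre 35  1.6 1.6 - - | -1.5 -1.5 - - |
pre 40  - 1.6 1.6 - | - -1.5 -1.5 - |
pre 45  - - - - | - - - - |
```

Run:
```python
from h import *
th=np.radians(6.4)
ex=np.array([np.cos(th),np.sin(th),0]);ey=np.array([-np.sin(th),np.cos(th),0])
def org(a,b,zz): return np.array([0,0,zz])+(.686+a)*ex+(.057+b)*ey
T={"b180":((.4954,.0034,0),-7.1+180),"c180":((.4772,.2675,0),9.1+180),"b":((.4954,.0034,0),-7.1),"c":((.4772,.2675,0),9.1),"slot":(org(0,-.02,.012),6.4),"slot2":(org(0,.065,.012),6.4),"pre":(org(-.10,.0,.02),6.4)}
for k,(o,yw) in T.items():
  for L in(25,28,32,36,40,42,45):
    s=""
    for fl in(0,1):
      Q,zt=tool(np.radians(yw),np.radians(L),fl)
      d=np.array([np.cos(np.radians(yw)),np.sin(np.radians(yw)),0])
      for h in(0,.05,.1):
        j=inverse_kinematics(np.array(o)-.018*d+zt*.019+[0,0,.027+h],Q); s+=" -" if j is None else " %s"%np.round(j,1)[[0,1,2,3,4,5]] if fl==0 else " %.1f"%j[5]
      s+=" |"
    print(k,L,s)
```

```text
b180 25  [-0.1  0.7  1.6 -0.   1.3  1.6] [-0.1  0.7  1.5 -0.   1.4  1.6] [-0.1  0.6  1.5 -0.   1.5  1.6] | -1.6 -1.6 -1.6 |
b180 28  [-0.1  0.8  1.5 -0.   1.4  1.6] [-0.1  0.7  1.5 -0.   1.4  1.6] [-0.1  0.6  1.5 -0.   1.5  1.6] | -1.6 -1.6 -1.6 |
b180 32  [-0.1  0.8  1.5 -0.   1.4  1.6] [-0.1  0.7  1.4 -0.   1.5  1.6] [-0.1  0.7  1.4 -0.   1.6  1.6] | -1.6 -1.6 -1.6 |
b180 36  [-0.1  0.8  1.4 -0.   1.5  1.6] [-0.1  0.8  1.4 -0.   1.6  1.6] [-0.1  0.7  1.4 -0.   1.7  1.6] | -1.6 -1.6 -1.6 |
b180 40  [-0.1  0.9  1.4 -0.   1.6  1.6] [-0.1  0.8  1.3 -0.   1.7  1.6] [-0.1  0.8  1.3 -0.   1.8  1.6] | -1.6 -1.6 -1.6 |
b180 42  [-0.1  0.9  1.3 -0.   1.6  1.6] [-0.1  0.8  1.3 -0.   1.7  1.6] [-0.1  0.8  1.3 -0.   1.8  1.6] | -1.6 -1.6 -1.6 |
b180 45  [-0.1  0.9  1.3 -0.   1.7  1.6] [-0.1  0.9  1.3 -0.   1.8  1.6] [-0.1  0.8  1.3 -0.   1.9  1.6] | -1.6 -1.6 -1.6 |
c180 25  [0.3 0.8 1.4 0.1 1.4 1.7] [0.3 0.7 1.4 0.1 1.4 1.7] [0.3 0.7 1.4 0.1 1.5 1.7] | -1.4 -1.4 -1.4 |
c180 28  [0.3 0.8 1.4 0.1 1.4 1.7] [0.3 0.7 1.4 0.1 1.5 1.7] [0.3 0.7 1.4 0.1 1.6 1.7] | -1.4 -1.4 -1.4 |
c180 32  [0.3 0.8 1.
[... 2039 characters left out ...]
2.1 3.4 0.3 1.4] - - | -1.8 - - |
slot2 42  [0.2 0.7 2.1 3.4 0.3 1.4] [0.2 0.5 2.1 3.5 0.2 1.3] - | -1.7 -1.9 - |
slot2 45  [0.2 0.7 2.1 3.3 0.4 1.5] [0.2 0.6 2.1 3.4 0.3 1.4] [0.2 0.5 2.1 3.6 0.2 1.2] | -1.7 -1.8 -2.0 |
pre 25  - [ 0.1  0.4  2.1  0.1  0.2 -1.6] [ 0.1  0.3  2.   0.   0.4 -1.6] | - 1.5 1.5 |
pre 28  - - [ 0.1  0.3  2.1  0.   0.3 -1.6] | - - 1.5 |
pre 32  - - - | - - - |
pre 36  [0.1 0.6 2.3 3.1 0.3 1.6] - - | -1.5 - - |
pre 40  [0.1 0.6 2.3 3.1 0.5 1.6] [0.1 0.4 2.3 3.1 0.3 1.6] - | -1.6 -1.5 - |
pre 42  [0.1 0.6 2.3 3.1 0.6 1.6] [0.1 0.5 2.3 3.1 0.4 1.6] - | -1.6 -1.5 - |
pre 45  [0.1 0.7 2.4 3.1 0.7 1.6] [0.1 0.5 2.4 3.1 0.5 1.6] [0.1 0.4 2.3 3.1 0.3 1.6] | -1.6 -1.5 -1.5 |
```

```bash
cat >> h.py <<'E'
th=np.radians(6.4)
ex=np.array([np.cos(th),np.sin(th),0]);ey=np.array([-np.sin(th),np.cos(th),0])
def rk(a,b,zz): return np.array([0,0,zz])+(.6865+a)*ex+(.057+b)*ey   # rack point -> world
CART={"b":(np.array([.4954,.0034,0]),np.radians(-7.1)),"c":(np.array([.4772,.2675,0]),np.radians(9.1))}
def tcp_for(o,yaw,lean,xg,zg,fl=0):
    "TCP pose holding a carton (underside centre o, heading yaw) at xg along it, zg up"
    Q,zt=tool(yaw,lean,fl); return np.array(o)+xg*np.array([np.cos(yaw),np.sin(yaw),0])+[0,0,zg]+.019*zt,Q
E
python3 - <<'E'
from fit import *
c,P=show("top"); x,y,z=P.T
for y0 in np.arange(-.5,.05,.05):
    print(round(y0,2),[round(float(z[(abs(x-a)<.02)&(abs(y-y0)<.025)].max(initial=-1)),2) for a in np.arange(.36,.66,.04)])
for k,o,yw in [("b",)+CART["b"],("c",)+CART["c"],("slot",rk(-.01,-.021,.012),th),("slot2",rk(-.01,.061,.012),th),("pre",rk(-.12,.0,.012),th),("bookend",rk(-.02,.14,.03),th),("bookendend",rk(-.02,.05,.03),th)]:
  for L in(12,15,18,20):
    s=""
    for fl in(0,1):
      for h in(0,.02,.06,.12):
        p,Q=tcp_for(o,yw,np.radians(L),-.027,.026+h,fl); j=inverse_kinematics(p,Q); s+=" -" if j is None else " %.1f/%.2f"%(j[5],j[4])
      s+=" |"
    print(k,L,s)
E
```

```text
-0.5 [0.01, 0.04, 0.04, 0.04, 0.04, 0.04, 0.04, 0.04]
-0.45 [0.02, 0.03, 0.04, 0.04, 0.04, 0.04, 0.04, 0.04]
-0.4 [0.02, 0.02, 0.03, 0.02, 0.05, 0.02, 0.02, 0.01]
-0.35 [0.03, 0.03, 0.03, 0.05, 0.1, 0.1, 0.09, 0.09]
-0.3 [0.01, 0.01, 0.01, 0.06, 0.11, 0.12, 0.38, 0.38]
-0.25 [0.01, 0.05, 0.04, 0.1, 0.12, 0.35, 0.56, 0.35]
-0.2 [0.01, 0.01, 0.01, 0.09, 0.11, 0.35, 0.65, 0.7]
-0.15 [0.05, 0.05, 0.05, 0.09, 0.11, 0.12, 0.38, 0.38]
-0.1 [0.05, 0.05, 0.05, 0.08, 0.1, 0.1, 0.1, 0.1]
-0.05 [0.01, 0.01, 0.01, 0.05, 0.05, 0.01, 0.01, 0.02]
-0.0 [0.01, 0.01, 0.05, 0.05, 0.05, 0.05, 0.01, 0.15]
b 12  -1.6/0.30 -1.6/0.36 -1.6/0.49 -1.6/0.67 | 1.6/0.30 1.6/0.36 1.6/0.49 1.6/0.67 |
b 15  -1.6/0.21 -1.6/0.27 -1.6/0.40 -1.6/0.59 | 1.5/0.21 1.5/0.27 1.6/0.40 1.6/0.59 |
b 18  - - -1.6/0.31 -1.6/0.51 | - - 1.5/0.31 1.6/0.51 |
b 20  - - -1.6/0.25 -1.6/0.45 | - - 1.5/0.25 1.6/0.45 |
c 12  -1.2/0.40 -1.2/0.45 -1.2/0.56 -1.2/0.72 | 2.0/0.40 2.0/0.45 1.9/0.56 1.9/0.72 |
c 15  -1.1/0.32 -1.1/0.37 -1.1/0.48 -1.2/0.64 | 2.1/0.32 2.0/0.37 2.0/0.48 1.9/0.64 |
c 18  -0.9/0.24 -1.0/0.29 -1.1/0.40 -1.1/0.57 | 2.2/0
[... 1219 characters left out ...]
0.91 | 1.8/0.66 1.8/0.70 1.8/0.78 1.8/0.91 |
bookend 15  -1.3/0.58 -1.3/0.62 -1.3/0.71 -1.3/0.83 | 1.9/0.58 1.9/0.62 1.9/0.71 1.8/0.83 |
bookend 18  -1.2/0.50 -1.2/0.54 -1.2/0.63 -1.3/0.76 | 1.9/0.50 1.9/0.54 1.9/0.63 1.9/0.76 |
bookend 20  -1.2/0.44 -1.2/0.49 -1.2/0.57 -1.2/0.70 | 2.0/0.44 2.0/0.49 1.9/0.57 1.9/0.70 |
bookendend 12  -1.5/0.63 -1.5/0.67 -1.5/0.75 -1.5/0.88 | 1.7/0.63 1.7/0.67 1.7/0.75 1.6/0.88 |
bookendend 15  -1.5/0.54 -1.5/0.58 -1.5/0.67 -1.5/0.80 | 1.7/0.54 1.7/0.58 1.7/0.67 1.7/0.80 |
bookendend 18  -1.5/0.45 -1.5/0.50 -1.5/0.59 -1.5/0.72 | 1.7/0.45 1.7/0.50 1.7/0.59 1.7/0.72 |
bookendend 20  -1.4/0.39 -1.4/0.44 -1.5/0.53 -1.5/0.67 | 1.7/0.39 1.7/0.44 1.7/0.53 1.7/0.67 |
```

```bash
cat >> h.py <<'E'
L=np.radians(14); XG=-.030; ZG=.026
def pick(k):
    o,yw=CART[k]; p,Q=tcp_for(o,yw,L,XG,ZG)
    move_ptp(p+[0,0,.07],Q); servo_line(p,rate=.12)
    move_gripper(.0); print(k,"gap",current_finger_gap(),"grip",current_grip_force())
    servo_line(p+[0,0,.08],rate=.2); print("gap",current_finger_gap(),current_clock())
def place(ry,ru=-.012):
    p,Q=tcp_for(rk(-.14,ry,.012),th,L,XG,ZG+.05); move_ptp(p,Q)
    p,_=tcp_for(rk(-.13,ry,.012),th,L,XG,ZG+.006); servo_line(p,Q,rate=.2)
    p,_=tcp_for(rk(ru,ry,.012),th,L,XG,ZG+.006); print("in contact",servo_line(p,Q,rate=.1,contact_N=8),current_force())
    d=p-[0,0,.010]; print("down contact",servo_line(d,Q,rate=.03,contact_N=2.5),"z err",current_position()[2]-(p[2]-.006))
    move_gripper(.070)
    c=np.array(current_position()); servo_line(c-.075*ex,Q,rate=.2); print("clock",current_clock())
E
python3 - <<'E'
from h import *
o,yw=CART["b"]
Q0,_=tool(np.radians(-15),np.radians(5)); move_ptp([.40,-.15,.24],Q0); print(current_clock())
pick("b"); place(-.021)
E
```

```text
2.5833
b gap 0.05990760370048612 grip 29.987959563732147
gap 0.059759099573413875 5.35
in contact False [-0.3696161   0.23058285 -1.48633434]
down contact True z err -0.00021485899523729368
clock 8.75
```

Carton b went in cleanly. I'll do c the same way, lifting first, then look.

Run:
```python
from h import *
c=np.array(current_position()); servo_line(c-.03*ex+[0,0,.08],rate=.25); move_gripper(.085)
pick("c"); place(.061)
c=np.array(current_position()); servo_line(c-.05*ex+[0,0,.12],rate=.25)
k=capture("wrist"); cv2.imwrite("pics/w1.png",k["image"])
s=capture("scene"); cv2.imwrite("pics/s1.png",cv2.resize(s["image"][160:310,80:330],None,fx=3,fy=3))
print(current_clock())
```

```text
c gap 0.060529437676080995 grip 29.880939424037933
gap 0.05982736024762059 12.275
in contact False [ 0.23942575 -0.60789541 -2.21061415]
down contact True z err 0.00016470928155839018
clock 15.6917
16.4583
```

View pics/s1.png

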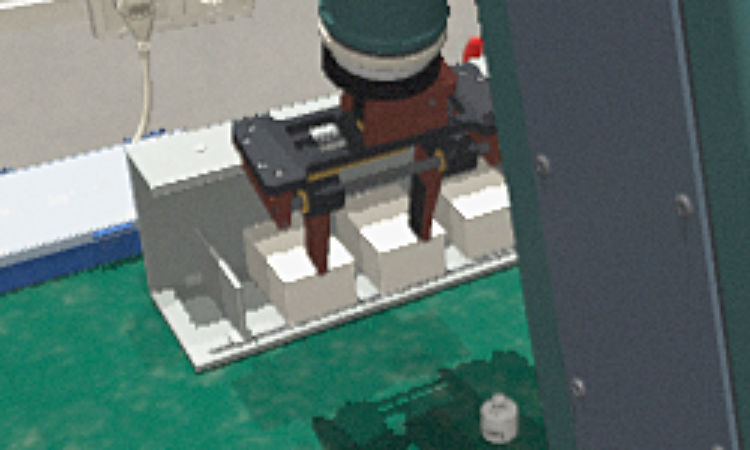

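View pics/w1.png

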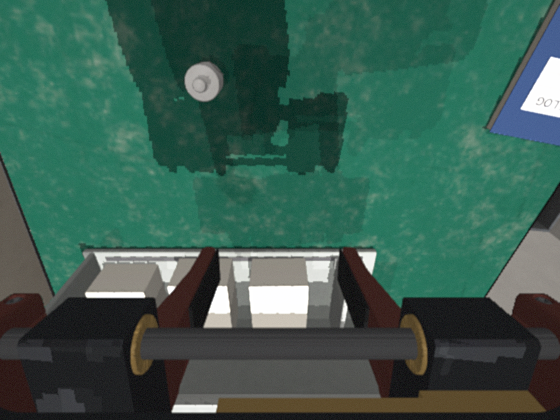

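The views show three cartons in a row with gaps, the bookend clear on the left and the small weight undisturbed. Next I slide the bookend to almost snug and push the cartons to the rear wall.

```bash
cat >> h.py <<'E'
LB=np.radians(18); QB,_=tool(th,LB)
def ru(): 
    p=np.array(current_position()); return round(p@ex-.6865,4),round(p@ey-.057,4),round(p[2],4)
def F(): f=np.array(current_force()); return np.round([f@ex,f@ey,f[2]],2)
E
python3 - <<'E'
from h import *
y0=.128+.0135+.010
move_gripper(0)
move_ptp(rk(-.15,y0,.11),QB); servo_line(rk(-.13,y0,.042),QB,rate=.2); servo_line(rk(-.046,y0,.042),QB,rate=.15)
print("gap",current_finger_gap(),F())
print("touch",servo_line(rk(-.046,y0-.025,.042),rate=.03,contact_N=1.2),ru(),F())
yc=ru()[1]
# stop about 5 mm short of snug: face travel so far known from contact
print("slide",servo_line(rk(-.046,.040+.005+.0135+.005,.042),rate=.05,contact_N=12),ru(),F())
c=np.array(current_position()); servo_line(c+.006*ey,rate=.05); print(F())
servo_line(np.array(current_position())-.09*ex,rate=.2); print(current_clock())
c=capture("top"); cv2.imwrite("pics/t2.png",cv2.resize(c["image"][130:240,130:330],None,fx=4,fy=4,interpolation=2))
P=world(c,np.ones(c["range_z"].shape,bool));z=P[:,2];u=P@ex-.6865;v=P@ey-.057
m=(abs(z-.0575)<.004)&(u>-.08)&(u<-.02)&(v>-.15)&(v<.05)
for a in np.arange(-.14,.04,.01):
    k=m&(abs(v-a)<.005)
    print(round(a,3),k.sum(), np.round(u[k].min(),4) if k.any() else "")
k=(abs(z-.067)<.004)&(u>-.06)&(u<-.02)&(v>-.0)&(v<.15); print("bookend mid",k.sum(),np.median(v[k]) if k.any() else "")
E
```

```text
gap 0.00017785189720272263 [ 0.03  0.54 -1.1 ]
touch True (np.float64(-0.0467), np.float64(0.1384), np.float64(0.0415)) [-0.05 -0.78 -0.24]
slide False (np.float64(-0.0452), np.float64(0.0635), np.float64(0.0424)) [-0.71  0.93  0.14]
[-0.29  0.59  0.57]
22.3167
-0.14 9 -0.048
-0.13 38 -0.0491
-0.12 33 -0.0485
-0.11 35 -0.0491
-0.1 34 -0.0483
-0.09 31 -0.0473
-0.08 25 -0.0494
-0.07 42 -0.0556
-0.06 39 -0.0566
-0.05 43 -0.0563
-0.04 49 -0.0569
-0.03 44 -0.0558
-0.02 46 -0.0573
-0.01 44 -0.056
0.0 40 -0.0568
0.01 42 -0.0563
0.02 49 -0.0572
0.03 44 -0.0577
bookend mid 31 0.04944270985093258
```

View pics/t2.png

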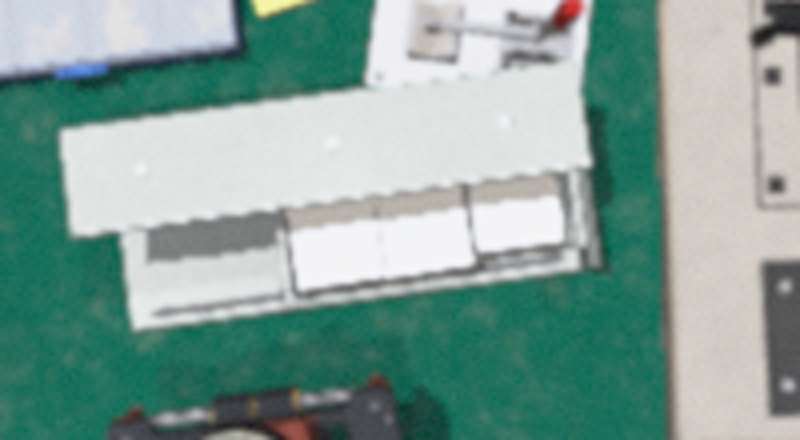

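The top view shows b and c touching at crop (380,245), with their fronts about 8 mm ahead of a's (515,225) and slack beside a. I'll push b and c to the wall at their seam, then a and c with the open fingers.

Run:
```python
from h import *
move_ptp(rk(-.12,-.022,.034),QB); print(F())
servo_line(rk(-.078,-.022,.034),QB,rate=.1)
print("seam push",servo_line(rk(-.040,-.022,.034),QB,rate=.02,contact_N=5),ru(),F())
servo_line(rk(-.10,-.022,.034),QB,rate=.15)
move_gripper(.085); move_ptp(rk(-.10,-.046,.034),QB); servo_line(rk(-.072,-.046,.034),QB,rate=.1)
print("a/c push",servo_line(rk(-.045,-.046,.034),QB,rate=.02,contact_N=6),ru(),F(),current_torque())
servo_line(rk(-.12,-.046,.034),QB,rate=.15); print(current_clock())
c=capture("top"); P=world(c,np.ones(c["range_z"].shape,bool));z=P[:,2];u=P@ex-.6865;v=P@ey-.057
m=(abs(z-.0575)<.004)&(u>-.08)&(u<-.02)&(v>-.15)&(v<.05)
for a in np.arange(-.14,.04,.01):
    k=m&(abs(v-a)<.005)
    if k.any(): print(round(a,3),k.sum(), np.round(np.percentile(u[k],5),4))
```

```text
[ 0.72 -0.69  0.06]
seam push True (np.float64(-0.0568), np.float64(-0.0223), np.float64(0.0333)) [-0.27 -0.54  1.25]
a/c push True (np.float64(-0.057), np.float64(-0.0458), np.float64(0.0332)) [-0.34 -0.05 -0.09] [ 0.03747427  0.02875874 -0.0334993 ]
28.3917
-0.14 6 -0.0392
-0.13 31 -0.0443
-0.12 32 -0.0435
-0.11 23 -0.0442
-0.1 30 -0.0433
-0.09 30 -0.0437
-0.08 24 -0.0434
-0.07 29 -0.0435
-0.06 33 -0.0452
-0.05 29 -0.0443
-0.04 29 -0.043
-0.03 31 -0.0444
-0.02 32 -0.0431
-0.01 27 -0.0435
0.0 31 -0.0432
0.01 30 -0.0442
0.02 29 -0.043
0.03 32 -0.0448
```

All fronts are now level at the rear wall. Next comes the final press with the bookend.

Run:
```python
from h import *
move_gripper(0)
servo_line(rk(-.12,.075,.042),QB,rate=.2); servo_line(rk(-.046,.075,.042),QB,rate=.12); print(F())
servo_line(rk(-.046,.060,.042),QB,rate=.03); print(ru(),F())
print("press",servo_line(rk(-.046,.040,.042),QB,rate=.012,contact_N=9),ru(),F(),current_clock())
sleep(.2); print(ru(),F())
c=np.array(current_position()); servo_line(c+.015*ey,rate=.06); servo_line(c+.02*ey-.1*ex,rate=.2)
servo_line(rk(-.16,.06,.15),QB,rate=.25); print(current_clock())
c=capture("top"); P=world(c,np.ones(c["range_z"].shape,bool));z=P[:,2];u=P@ex-.6865;v=P@ey-.057
m=(abs(z-.0575)<.004)&(u>-.08)&(u<-.02)&(v>-.15)&(v<.05)
for a in np.arange(-.14,.04,.02):
    k=m&(abs(v-a)<.01)
    if k.any(): print(round(a,3),k.sum(), np.round(np.percentile(u[k],5),4))
print("row v",np.percentile(v[m],[1,99]))
k=(abs(z-.067)<.004)&(u>-.06)&(u<-.02)&(v>-.0)&(v<.15); print("bookend mid",k.sum(),np.median(v[k]) if k.any() else "")
cv2.imwrite("pics/t3.png",cv2.resize(c["image"][130:285,130:330],None,fx=3.8,fy=3.8,interpolation=2))
```

```text
[ 0.07 -0.1   0.84]
(np.float64(-0.0462), np.float64(0.0598), np.float64(0.042)) [-0.86  0.49  0.41]
press True (np.float64(-0.0459), np.float64(0.052), np.float64(0.0419)) [-0.57  3.51  1.31] 32.8
(np.float64(-0.046), np.float64(0.0522), np.float64(0.0418)) [0.36 3.49 2.36]
34.6417
-0.14 46 -0.0426
-0.12 58 -0.0444
-0.1 58 -0.0443
-0.08 59 -0.0436
-0.06 58 -0.0443
-0.04 62 -0.0436
-0.02 58 -0.0443
0.0 62 -0.0445
0.02 58 -0.0441
row v [-0.14298809  0.03465203]
bookend mid 30 0.03833974354576037
```

View pics/t3.png

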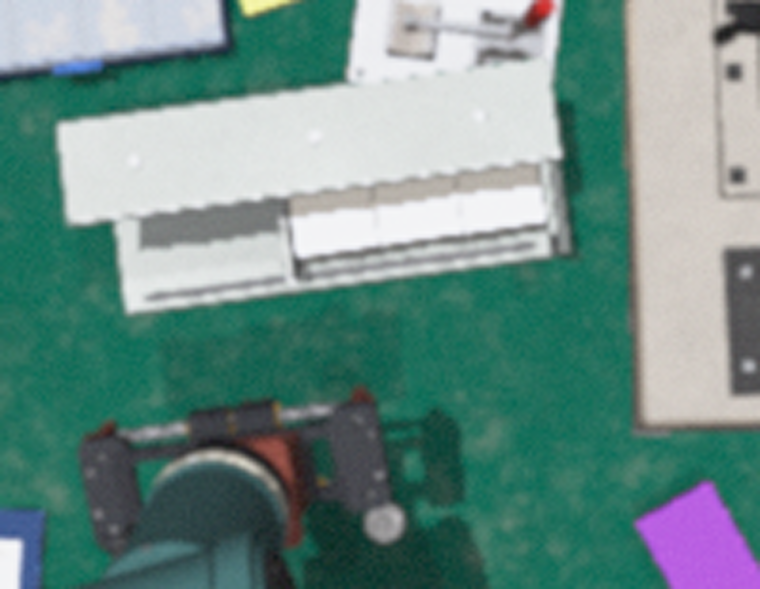

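The row is closed with no visible seams: fronts level, the bookend face about 1 mm from the expected snug position, and the weight unmoved at crop (384,522). Handing in.

```bash
python3 -c "
from h import *
print(close_job())"
```

```text
the job is handed in; nothing more can be done
None
```

The job is handed in at about 35 s: all three cartons stand in a close row with their far ends against the rear wall, the bookend was pressed in until the force rose by 9 N, and the small weight was unmoved in the last picture; the large weight and tape were never approached, and I did not re-check them afterwards.

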